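# Lock the sensor pedestal's spindle with its lever locknut

## Task

The spindle of the black sensor pedestal is set and has to be locked without losing its setting. Lift the steel holding key out of its white rack, lay it down flat on the green pad, let go and take it again by its blue grip; then put its jaw over the spindle's flats with its bar lying in the slotted rest, and let go. With the key holding the spindle, swing the orange locknut lever clockwise until it is tight, leave the key in place and do not disturb the jar, the carton or the meter.

Things in the scene. Friction and masses are not known exactly. Their poses are not given: they have to be found in the camera images.
- pedestal: Fixed black pedestal, base x -125 to +60, 100 wide, 40 mm high. Origin on the bench on the vertical spindle axis, z up. On its -x side an aluminium rest: floor 66 mm above the bench between two upright cheeks, x -92 to -36 mm, each 12 mm thick, 20 mm apart (slot along x, centred on y = 0), tops 84 mm above the bench.
- key_seat (a point): On the spindle axis, 66 mm above the bench, axes as the pedestal's: top of the 36 mm round collar where the key's underside rests, level with the rest's floor. Above it stands the spindle's steel tongue with two flats: 15 mm thick (y), 36 mm long (x) up to 86 mm above the bench, then 10 x 30 mm up to 92 mm.
- spindle (a joint): Turn of the steel spindle, rad, counter-clockwise from above; 0 = set, flats parallel to the rest's slot (starts within 0.04). Turns easily (0.12 N m); the locknut rubs on it with 0.35 N m and drags it round unless the key holds it. With the key seated it has up to about 0.17 rad of play.
- locknut (a joint): Turn of the orange locknut relative to the spindle, rad: 0 loose, grows clockwise from above, 1.7 = tight on a hard stop; starts 0 to 0.35, stays where left, needs 4 to 5 N at the pin. Its level lever (45 to 58 mm above the bench) points 0.87 rad counter-clockwise from the pedestal's +x when both joints are 0 and swings over the side away from the rest.
- lever_pin (a point): Top centre of the upright round orange pin (16 mm diameter, free from 58 to 109 mm above the bench) at the end of the locknut's lever, 82 mm from the spindle axis. The axes turn with the locknut.
- key: Loose flat steel key, 170 mm, 0.25 kg, balances at x = 85 mm. Origin: underside, centre of the open jaw; x towards the blue grip, z up. Jaw prongs x -19 to 19 mm, 19 mm apart, 43 mm over all; web to x = 33. Bar to x = 97, 14 mm wide; all 14 mm thick. Blue grip x 97 to 151, 24 wide, 20 thick. Seated: origin at key_seat, x along the pedestal's -x, bar in the rest.
- key_mid (a point): On the key's bar at x = 61 mm, 7 mm above its underside, axes as the key's: where it can be gripped in the rack.
- key_grip (a point): On the key's blue grip at x = 122 mm, 10 mm above its underside, axes as the key's: where it must be gripped to seat it (the rest's cheeks enclose the bar).
- rack: Fixed white rack, 196 x 70 mm, origin under its centre. Holds the key level, underside 32 mm above the bench, jaw centre at the rack's x = +65 mm, blue grip towards its -x. Cheeks 48 to 52 mm high enclose jaw and grip with about 3 mm play; only the bar between the rack's x = -29 and +40 mm is free. The key lifts straight up and out.
- pad: Fixed green pad, 220 (x) x 120 (y) x 3 mm, origin under its centre, on the bench. The rack and the pad change sides.
- jar: Bystander: amber jar with white lid, 60 mm diameter, 90 mm high, origin under its centre.
- carton: Bystander: white carton 80 x 100 x 60 mm high, origin under its centre.
- meter: Bystander: black handheld meter lying flat, 75 x 140 x 26 mm, origin under its centre.
Mind the look-alikes: they are no part of the job. There is more than one size of the key; the one meant has the size given above.

How it is judged:
On the way, in this order (a step that is already met when the one before it is completed fails the run):
1. the key lies flat on the green pad, let go (contact force between key and pad above 0.5 N and angle between key's own z axis and vertical below 0.1 rad and linear speed of key below 0.03 m/s and contact force between key and the fingers below 0.1 N), for 0.2 s.
2. the key is seated: jaw over the spindle's flats, bar in the rest, let go, with the locknut still loose (horizontal distance between key and key_seat below 0.008 m and z of key in the frame of key_seat between -0.005 and 0.005 m and angle between key's own z axis and vertical below 0.08 rad and x of key_grip in the frame of pedestal below -0.105 m and y of key_grip in the frame of pedestal between -0.015 and 0.015 m and contact force between key and the fingers below 0.1 N and value of joint locknut below 0.6 rad), for 0.2 s.
At the end, for the whole second after the job is handed in: The locknut is tight (joint above 1.55 rad of 1.7), the spindle is within 0.25 rad of its setting, and the key still sits on it: jaw centre within 8 mm of the spindle axis, height within 5 mm of its seat, level within 0.08 rad, grip in line with the rest within 15 mm; key at rest (value of joint locknut above 1.55 rad and value of joint spindle between -0.25 and 0.25 rad and linear speed of key below 0.02 m/s and horizontal distance between key and key_seat below 0.008 m and z of key in the frame of key_seat between -0.005 and 0.005 m and angle between key's own z axis and vertical below 0.08 rad and x of key_grip in the frame of pedestal below -0.105 m and y of key_grip in the frame of pedestal between -0.015 and 0.015 m); the robot touches nothing.
It fails at once if the spindle is turned more than 0.35 rad off its setting (value of joint spindle above 0.35 rad or value of joint spindle below -0.35 rad).
It fails at once if the jar, carton or meter is moved more than 30 mm (distance of any of jar, carton, meter from where it was at the start of the episode above 0.03 m).
It also fails if it takes over 72 s, if anything falls off the work surface, if the arm or the gripper's body presses on something with over 40 N, if the wrist force passes 120 N, or if a joint passes its speed limit or range.

## Robot

A 7-joint arm with a two-finger parallel gripper is mounted at the origin on the work surface. World frame = base frame: x ahead of the robot, y to its left, z up, the work surface at z = 0. Lengths are in m, angles in rad, forces in N, time in s.
With the tool pointing down it reaches from about 0.35 to 0.775 m from the base axis. Payload 3.1 kg.
Tool frame: the origin (TCP) lies on the mounting face of the last link; the fingertips stand 173 mm ahead of it and the grasp point (between the pads) lies 155 mm ahead of it (robot.finger_overhang is the x of the fingertips in the tool frame, in m); x points along the fingers, z is the direction in which the jaws open and shut, and the axes are right-handed (so a half turn about x gives the same grasp; the last joint's range is limited). The gripper opens to 85 mm and grips with 20 to 120 N. Pads are 22 mm wide; open, the fingers measure 114 mm over their backs; the gripper's body (76 mm by 85 mm) begins 54 mm behind the grasp point. The pads swing forward as they close: fully open they stand 13 mm farther back than shut.
Start: joints at [1.283, 0.311, 0.014, 1.512, -0.004, 1.319, -0.027], TCP at [0.134, -0.533, 0.405] pointing down, gripper open.
Joint ranges: [-2.7, 2.7], [-0.3, 1.91], [-1.27, 1.3], [0.12, 2.57], [-1.44, 4.58], [0.2, 2.03], [-3.05, 3.05]. Speed limits (rad/s): [2.79, 2.79, 3.14, 3.14, 3.14, 3.14, 3.14].

## Interface

Orientations are given as a 3x3 rotation matrix whose columns are the frame's x, y, z axes.
In Python, from rig import robot gives the robot as it stands. Calls block until the motion is done:
- robot.move_ptp(position, orientation): joint-space move of the TCP to a pose.
- robot.movel(position, rot=None, v=0.15, contact_N=None): straight line of the TCP; rot=None keeps the orientation; v is the mean speed in m/s. With contact_N (N) it stops when the force on the tool has changed by that much, and returns True; else False.
- robot.goto_joints(angles): joint-space move.
- robot.grip(opening, grip_force=None): finger opening in m; grip_force is the grip in N (None keeps the last); returns when the fingers have stopped.
- robot.wait(seconds).
- robot.ik(position, orientation): joint angles nearest the present ones, or None.
- robot.observe(): the state.
- robot.read_camera(name): name is "side" or "top"; returns the picture (400x640x3 uint8, blue, green, red); there is no depth.
- robot.calibration(name): a dict with "mtx" (3x3 intrinsics, pixels), "k1" (the pictures are not rectified: a ray, as slopes to the right and down, at radius r is drawn at 1 + k1 r^2 times it, then the intrinsics apply), "origin" and "rotation" of the camera in the world. Camera axes: x right, y down, z forward; pixel columns grow to the right and rows downward; lengths in m; the calibration is good to about 2 mm. A picture is of the moment at which its call begins. calibration takes no time and is no camera call.
A pose or a line that the arm cannot do raises robot.Unreachable and nothing moves.
- robot.sign_off(): hands the job in, once; it reports no verdict.
Trained networks look in the newest picture that a camera, given by its name, has taken for a name from the list of things; names that differ only in an ending like _2 or _b are one class to them, and where a whole thing is asked for, a point or a joint stands for the part that bears it (a point fixed in the world has none). Each returns a list of dicts, best first, with "p" (0 to 1); they miss things now and then, are a little off and sometimes report something else, mostly with a low value. They report only what shows in the picture. A call takes as long as a camera call. They do not tell look-alikes from the thing itself.
- robot.look_for(camera, query): "centre" ([column, row] in pixels, amid what is visible of it).
- robot.pinpoint(camera, query): "centre" ([column, row] in pixels: a listed point, or the origin of a listed thing).
The state is a dict: "time_s": time; "joint_pos": joint angles; "dq": joint speeds; "joint_efforts": joint torques, N m; "ee_pos": TCP position; "orientation": TCP orientation; "contact_force": force on the tool from outside, world axes, zero at the start; "torque": the same for the moment, N m; "grip_width": finger opening in m.
Only numpy, scipy, OpenCV 4.12 (cv2) and the standard library are available. Lean on these libraries where they do the work, as an engineer would, in place of code of your own. Each camera call takes 0.05 s, during which the arm holds its last target. There are 200 camera calls.

## Working session

There is one attempt and no reset: what is moved stays moved. The work goes in short steps, each a Python script; the robot and the scene stay as the last script left them, time stands still between calls to the robot, and variables do not carry over. Pictures are saved under pics/ and viewed, about 8 in all and at most 12, crops included, and the job is handed in when it is done.

```bash
mkdir -p pics; ls; python3 - <<'E'
from rig import robot
import cv2
for c in ("side","top"):
    im=robot.read_camera(c); cv2.imwrite(f"pics/{c}0.png",im)
    k=robot.calibration(c); print(c,{a:__import__('numpy').round(b,4).tolist() for a,b in k.items()})
    for q in ("pedestal","key_seat","lever_pin","key","key_mid","key_grip","rack","pad","jar","carton","meter"):
        print(q,[(round(d["p"],2),[round(float(v),1) for v in d["centre"]]) for d in robot.pinpoint(c,q)[:4]])
print(robot.observe()["time_s"], robot.observe()["orientation"])
E
```

```text
pics
side {'mtx': [[390.6302, 0.0, 318.0562], [0.0, 390.6302, 203.8775], [0.0, 0.0, 1.0]], 'k1': -0.0207, 'origin': [0.4301, 0.7376, 0.6148], 'rotation': [[-0.9858, -0.0859, 0.1444], [-0.1675, 0.5694, -0.8048], [-0.0131, -0.8176, -0.5757]]}
pedestal [(0.72, [318.4, 229.1])]
key_seat [(0.56, [321.4, 209.6])]
lever_pin [(0.63, [285.6, 202.9])]
key [(0.95, [216.3, 357.6]), (0.83, [324.5, 391.4]), (0.59, [286.4, 304.4])]
key_mid [(0.82, [315.6, 313.5]), (0.68, [194.7, 349.8])]
key_grip [(0.78, [169.9, 354.1]), (0.57, [346.1, 325.4])]
rack [(0.71, [316.2, 326.3]), (0.66, [276.3, 181.8])]
pad [(0.89, [349.9, 172.2])]
jar [(0.62, [215.9, 298.3])]
carton [(0.64, [277.7, 185.9])]
meter [(0.86, [400.1, 239.9]), (0.38, [320.3, 210.2])]
top {'mtx': [[424.3298, 0.0, 320.0385], [0.0, 424.3298, 202.5549], [0.0, 0.0, 1.0]], 'k1': 0.0096, 'origin': [0.3467, 0.0532, 1.2321], 'rotation': [[-0.0034, -0.983, 0.1834], [-1.0, 0.0041, 0.0032], [-0.0039, -0.1834, -0.983]]}
pedestal []
key_seat [(0.96, [342.8, 202.8])]
lever_pin [(0.85, [325.9, 180.5]), (0.69, [340.7, 207.1]), (0.55, [440.0, 224.4])]
key [(0.57, [198.0, 232.2])]
key_mid [(0.82, [189.5, 221.6]), (0.78, [240.2, 220.3]), (0.49, [214.9, 154.2])]
key_grip [(0.68, [231.4, 236.2]), (0.65, [175.8, 213.5]), (0.64, [212.6, 143.6]), (0.3, [248.4, 201.5])]
rack [(0.92, [244.1, 222.5]), (0.33, [259.7, 150.6])]
pad [(0.87, [444.1, 226.0])]
jar [(0.27, [404.6, 153.8])]
carton [(0.75, [405.0, 154.7])]
meter [(0.79, [343.5, 274.8])]
1.2 [[-2.89768165e-05  9.69912876e-01  2.43452278e-01]
 [-1.28415333e-06  2.43452278e-01 -9.69912877e-01]
 [-1.00000000e+00 -2.84176175e-05 -5.80895516e-06]]
```

View pics/side0.png

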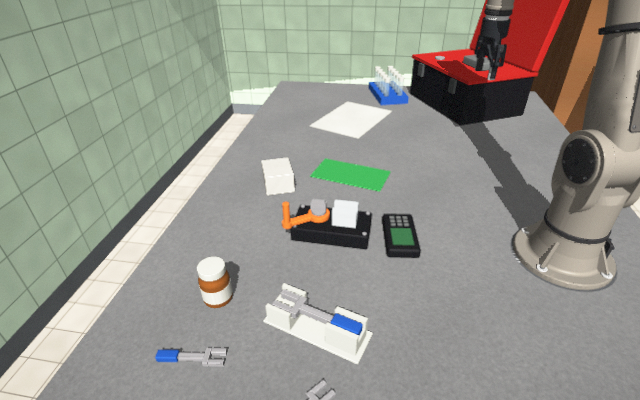

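```bash
python3 - <<'E'
import cv2
im=cv2.imread("pics/top0.png")[120:320,140:500]
cv2.imwrite("pics/top0c.png",cv2.resize(im,None,fx=2.2,fy=2.2,interpolation=cv2.INTER_CUBIC))
E
```

```text
(no output)
```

View pics/top0c.png

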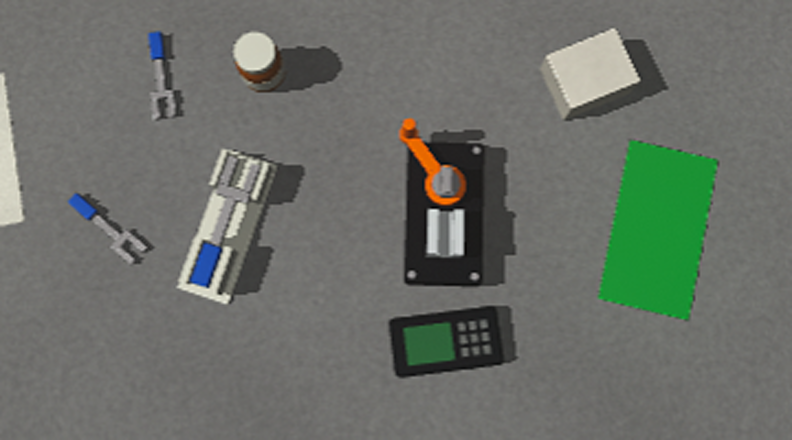

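The side view shows the rack with its key at about (316,325). Loose decoy keys lie at (195,355) and (320,390), with the pedestal at (320,225) and the pad at (350,173). In the top view the rack is on the left, the pedestal in the middle with the lever up and to the left, the pad on the right and the meter below. Next I segment the colours to get metric positions.

```bash
cat > h.py <<'E'
import numpy as np, cv2
from rig import robot
def rot(a): c,s=np.cos(a),np.sin(a); return np.array([[c,-s,0],[s,c,0],[0,0,1]])
def proj(c,P):
    k=robot.calibration(c); R=np.array(k["rotation"]); p=(np.atleast_2d(P)-np.array(k["origin"]))@R
    s=p[:,:2]/p[:,2:]; s=s*(1+k["k1"]*(s**2).sum(1,keepdims=True)); M=np.array(k["mtx"])
    return s@M[:2,:2].T+M[:2,2]
def unproj(c,uv,z):
    k=robot.calibration(c); M=np.array(k["mtx"]); d=(np.atleast_2d(uv)-M[:2,2])/[M[0,0],M[1,1]]
    s=d.copy()
    for _ in range(5): s=d/(1+k["k1"]*(s**2).sum(1,keepdims=True))
    r=np.c_[s,np.ones(len(s))]@np.array(k["rotation"]).T; o=np.array(k["origin"])
    return o+r*((z-o[2])/r[:,2])[:,None]
def mask_hsv(im,lo,hi): return cv2.inRange(cv2.cvtColor(im,cv2.COLOR_BGR2HSV),np.array(lo),np.array(hi))
def comps(m,amin=20):
    n,l,s,ce=cv2.connectedComponentsWithStats(m); return [(l==i,s[i],ce[i]) for i in range(1,n) if s[i,4]>=amin]
def rect(c,m,z):
    "centre, long axis yaw, sides of mask region on plane z (from moments of pixels)"
    v,u=np.nonzero(m); P=unproj(c,np.c_[u,v].astype(float),z)[:,:2]; q=P.mean(0); w,V=np.linalg.eigh(np.cov((P-q).T))
    return q,np.arctan2(V[1,1],V[0,1])%np.pi,np.sqrt(12*w[::-1])
def tool(yaw):  # fingers down, jaws open along horizontal direction at yaw
    x=np.array([0,0,-1.]); z=np.array([np.cos(yaw),np.sin(yaw),0]); return np.c_[x,np.cross(z,x),z]
E
python3 - <<'E'
from h import *
np.set_printoptions(precision=4,suppress=True)
t=cv2.imread("pics/top0.png"); s=cv2.imread("pics/side0.png")
for n,c,im in (("top","top",t),("side","side",s)):
    for nm,lo,hi,z in (("green",(45,120,60),(75,255,255),.003),("blue",(105,130,60),(125,255,255),.052),("orange",(5,180,120),(18,255,255),.058)):
        for m,st,ce in comps(mask_hsv(im,lo,hi)): print(n,nm,st,ce,*rect(c,m,z))
g=t.max(2)
for m,st,ce in comps((g<60).astype(np.uint8)*255,300): print("black",st,ce,*rect("top",m,.04))
# crops
def crop(im,x0,x1,y0,y1,f): return cv2.resize(im[y0:y1,x0:x1],None,fx=f,fy=f,interpolation=cv2.INTER_NEAREST)
a=crop(t,310,380,165,260,6); b=crop(t,215,275,180,260,6)
h=max(a.shape[0],b.shape[0]); pad=lambda i: cv2.copyMakeBorder(i,0,h-i.shape[0],0,0,cv2.BORDER_CONSTANT)
cv2.imwrite("pics/z1.png",np.hstack([pad(b),pad(a)]))
E
```

```text
top green [ 412  184   54   81 3058] [438.9428 224.0448] [ 0.5116 -0.2891] 2.901289495800232 [0.2195 0.119 ]
top green [324 267  23  19 358] [334.7598 275.8128] [0.3633 0.016 ] 1.6884448895272393 [0.0606 0.0474]
top blue [208 134   7  13  68] [210.6324 140.2647] [0.7527 0.3748] 0.12931520002676677 [0.0366 0.0164]
top blue [171 208  13  12  76] [177.1184 213.5   ] [0.5373 0.4597] 0.8711121202032945 [0.0378 0.0165]
top blue [226 230  15  21 174] [233.0517 240.023 ] [0.4619 0.2996] 2.812733603589586 [0.0528 0.0258]
top orange [322 174  29  39 259] [334.0695 194.0463] [0.5903 0.0174] 0.5256030748367326 [0.1239 0.0369]
side green [ 311  159   79   32 1424] [351.1573 174.2367] [ 0.5111 -0.2882] 2.8995404457923564 [0.2176 0.1182]
side green [399 228  11  15  40] [403.25 235.4 ] [ 0.3562 -0.0175] 1.1853440981836414 [0.0493 0.0178]
side green [392 234   7  10  24] [394.8333 238.375 ] [ 0.3764 -0.0031] 1.7036072484499263 [0.0402 0.0123]
side blue [369  82  39  23 443] [387.6253  95.4786] [ 0.4187 -0.8585] 2.054758296639532 [0.2383 0.1221]
side blue [331 314  31  21 350] [346.7514 323.6686] [0.
[... 486 characters left out ...]
41   3 999] [217.9219   0.5666] [1.213  0.3743] 1.568344249985276 [1.5537 0.0076]
black [ 324  184   50   66 1618] [343.9951 219.8684] [ 0.5195 -0.0106] 3.113445160266262 [0.2002 0.1227]
black [   0  215   72   55 1297] [ 31.6592 245.1357] [0.4515 0.8651] 0.2014631731125962 [0.1397 0.1172]
black [317 259  58  33 912] [346.3147 274.5647] [ 0.3662 -0.015 ] 1.683292017938456 [0.1615 0.0846]
black [   0  306   88   94 3585] [ 43.7799 358.0449] [0.1507 0.796 ] 0.8668470075129185 [0.2484 0.1243]
black [ 345  333  295   67 8141] [534.8925 381.196 ] [ 0.0883 -0.5073] 1.657016177375349 [0.7124 0.1   ]
black [330 386  38  14 435] [348.354  393.2322] [ 0.0585 -0.0156] 1.5480179191310424 [0.0895 0.0323]
```

View pics/z1.png

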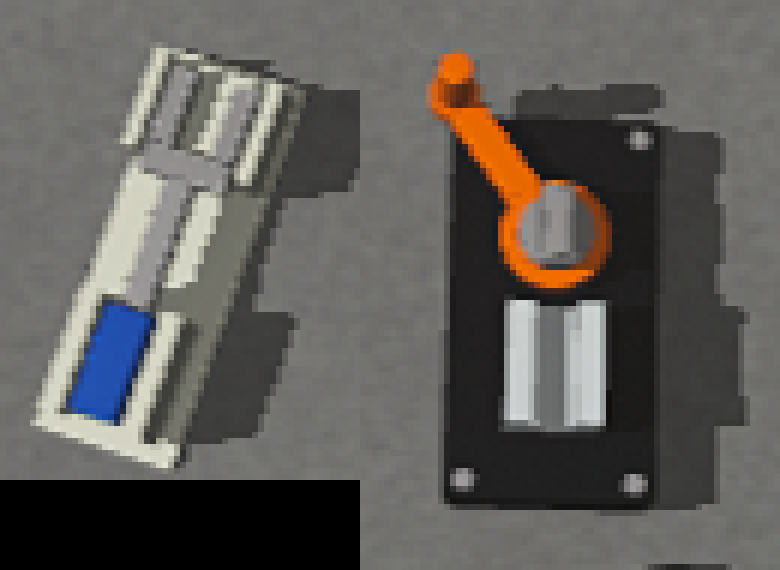

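Top crop: the blue grip lies in the rack, centred at px (233,240), with the jaw at the upper end. The pedestal base corners are clean, with the rest at px (342,226) and the spindle at about (343,202). I'll fit the pedestal by matching hulls.

```bash
cat >> h.py <<'E'
def box(x0,x1,y0,y1,z0,z1): return np.array([[x,y,z] for x in (x0,x1) for y in (y0,y1) for z in (z0,z1)])
def hullpoly(P): return cv2.convexHull(P.astype(np.float32))[:,0]
def mom(poly):
    m=cv2.moments(poly.astype(np.float32)); a=m["m00"]
    return np.array([m["m10"]/a,m["m01"]/a]), .5*np.arctan2(2*m["mu11"],m["mu20"]-m["mu02"]), a
def pixhull(m):
    v,u=np.nonzero(m); P=np.r_[np.c_[u-.5,v-.5],np.c_[u+.5,v-.5],np.c_[u-.5,v+.5],np.c_[u+.5,v+.5]]; return hullpoly(P)
def fit(c,poly,B,p0):
    from scipy.optimize import least_squares
    c0,a0,A0=mom(poly)
    def f(p):
        ce,a,A=mom(hullpoly(proj(c,B@rot(p[2]).T+[p[0],p[1],0]))); d=(a-a0+np.pi/2)%np.pi-np.pi/2
        return [*(ce-c0),d*20]
    r=least_squares(f,p0,diff_step=1e-3,x_scale=[.01,.01,.1]); A=mom(hullpoly(proj(c,B@rot(r.x[2]).T+[r.x[0],r.x[1],0])))[2]
    return r.x,A/A0,r.cost
E
python3 - <<'E'
from h import *
np.set_printoptions(precision=4,suppress=True)
t=cv2.imread("pics/top0.png"); s=cv2.imread("pics/side0.png")
base=box(-.125,.06,-.05,.05,0,.04); rest=box(-.092,-.036,-.022,.022,.066,.084); p0=[.55,-.007,0.0]
def biggest(m): return max(comps(m),key=lambda q:q[1][4])
W=dict(top=(slice(175,262),slice(312,380)),side=(slice(195,255),slice(275,380)))
for c,im in (("top",t),("side",s)):
    for th in (40,45,50):
        m=np.zeros(im.shape[:2],np.uint8); m[W[c]]=(im.max(2)[W[c]]<th)*255; b=biggest(m); print(c,th,b[1],*fit(c,pixhull(b[0]),base,p0))
hs=cv2.cvtColor(t,cv2.COLOR_BGR2HSV)
m=np.zeros(t.shape[:2],np.uint8); w=(slice(213,238),slice(330,355)); m[w]=((t.max(2)[w]>95)&(hs[w][...,1]<60))*255
b=biggest(m); print("rest",b[1],*fit("top",pixhull(b[0]),rest,p0))
w=(slice(195,232),slice(328,362)); m[:]=0; m[w]=((s.max(2)[w]>185))*255
b=biggest(m); print("rest side",b[1],*fit("side",pixhull(b[0]),rest,p0))
# spindle tongue centre in top: gray pixels
m[:]=0; w=(slice(194,212),slice(334,354)); m[w]=((t.max(2)[w]>85)&(hs[w][...,1]<60))*255
b=biggest(m); print("spindle",b[1],b[2],unproj("top",b[2],.075))
E
```

```text
top 40 [ 324  185   36   65 1379] [ 0.562  -0.0046  0.    ] 1.0265565669440047 0.6111852974333578
top 45 [ 324  185   36   65 1405] [ 0.5619 -0.0048  0.    ] 1.0194446569425029 0.45849384605095084
top 50 [ 324  185   36   65 1457] [ 0.5618 -0.0062 -0.043 ] 1.0088931155755423 1.273325722104646e-10
side 40 [291 229  77  20 608] [ 0.5618  0.0389 -0.    ] 3.7128518270439956 0.43393923274366897
side 45 [ 291  209   80   40 1461] [0.5527 0.0001 0.    ] 1.2579902851929774 2.569770971486672
side 50 [ 291  208   80   41 1526] [0.5543 0.0071 0.2385] 1.2320328396771756 8.374107895548604e-12
rest [334 215  17  22 356] [ 0.5628 -0.003   0.    ] 0.9381646406741775 0.005674912639152786
rest side [332 199  27  29 640] [0.56   0.0092 0.    ] 0.6329872310814196 487.8815760006945
spindle [337 196  10  13 101] [341.5743 202.5644] [[ 0.5624 -0.0027  0.075 ]]
```

```bash
sed -i 's/    r=least_squares(f,p0,.*x_scale=\[.01,.01,.1\]);/    g=lambda q: f(np.array(p0)+(q-1)*.1); r=least_squares(g,np.ones(3),diff_step=1e-2); r.x=np.array(p0)+(r.x-1)*.1;/' h.py
python3 - <<'E'
from h import *
np.set_printoptions(precision=4,suppress=True)
t=cv2.imread("pics/top0.png"); s=cv2.imread("pics/side0.png")
base=box(-.125,.06,-.05,.05,0,.04); rest=box(-.092,-.036,-.022,.022,.066,.084); p0=[.562,-.004,0.0]
def biggest(m): return max(comps(m),key=lambda q:q[1][4])
m=np.zeros(t.shape[:2],np.uint8)
for th in (40,45,50):
    w=(slice(175,262),slice(312,380));m[:]=0; m[w]=(t.max(2)[w]<th)*255; b=biggest(m); print(th,*fit("top",pixhull(b[0]),base,p0))
hs=cv2.cvtColor(t,cv2.COLOR_BGR2HSV)
w=(slice(213,238),slice(330,355)); m[:]=0;m[w]=((t.max(2)[w]>95)&(hs[w][...,1]<60))*255
b=biggest(m); print("rest",*fit("top",pixhull(b[0]),rest,p0))
P=np.array([.562,-.0035,-.01])
tongue=box(-.018,.018,-.0075,.0075,.066,.086)
key=[2.80,.5785,.2585]
K=np.r_[box(.097,.151,-.012,.012,.032,.052)]; J=box(-.019,.019,-.0215,.0215,.032,.046)
rack=box(-.098,.098,-.035,.035,0,.005)
f=5; out=[]
for c,im,(x0,x1,y0,y1),(X0,X1,Y0,Y1) in (("top",t,(315,375,175,255),(215,275,180,260)),("side",s,(280,380,195,255),(260,380,280,360))):
    big=cv2.resize(im,None,fx=f,fy=f,interpolation=cv2.INTER_NEAREST)
    R=rot(P[2]); Rk=rot(key[0]); ko=np.array([*key[1:],0])
    for B,Rm,o,col in ((base,R,[P[0],P[1],0],(0,255,255)),(rest,R,[P[0],P[1],0],(0,0,255)),(tongue,R,[P[0],P[1],0],(255,0,255)),(K,Rk,ko,(0,255,255)),(J,Rk,ko,(0,0,255)),(rack,-Rk@np.diag([1,1,-1]),ko+Rk@[.065,0,0],(0,255,0))):
        q=(proj(c,B@np.array(Rm).T+o)+.5)*f
        for i in range(8):
            for j in (1,2,4):
                if not i&j: cv2.line(big,tuple(q[i].astype(int)),tuple(q[i|j].astype(int)),col,1)
    out+= [big[y0*f:y1*f,x0*f:x1*f],big[Y0*f:Y1*f,X0*f:X1*f]]
pad=lambda a,h: cv2.copyMakeBorder(a,0,h-a.shape[0],0,0,cv2.BORDER_CONSTANT)
cv2.imwrite("pics/ov_top.png",np.hstack(out[:2])); 
o=[cv2.resize(a,None,fx=.7,fy=.7,interpolation=cv2.INTER_AREA) for a in out[2:]]
cv2.imwrite("pics/ov_side.png",np.hstack([pad(o[0],280),pad(o[1],280)]))
E
```

```text
40 [ 0.562  -0.0064 -0.0543] 1.0245552124043142 3.807165430321308e-11
45 [ 0.5616 -0.0064 -0.0469] 1.0173825047957836 1.1070150924193514e-11
50 [ 0.5618 -0.0062 -0.043 ] 1.008892677011467 3.7241708788667377e-11
rest [ 0.5628 -0.0033 -0.0052] 0.937992825257104 2.1949591824603495e-11
```

View pics/ov_top.png

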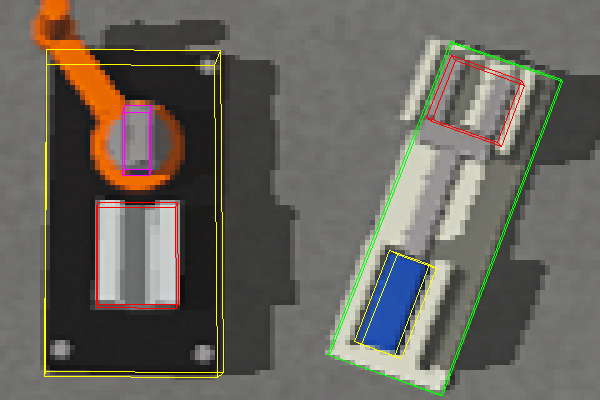

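View pics/ov_side.png

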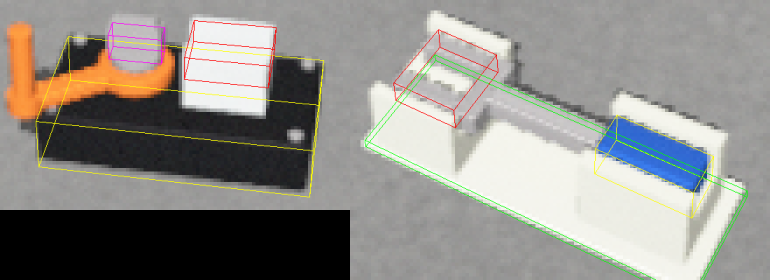

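The overlays fit within about 1 px in the top view. The side view is offset by about 1 px, which is within the calibration tolerance. The rack key is the full-size one, with a grip of 54x24 mm. I'll pick it up with the fingertips about 3 mm above its underside, so the tips clear the pad when it is laid down.

```bash
python3 - <<'E'
from h import *
np.set_printoptions(precision=4,suppress=True)
ky=2.79; T=tool(ky+np.pi/2); T2=tool(ky-np.pi/2)
p=np.array([.5205,.2783,.30])
for q in (T,T2): print(robot.ik(p,q))
R1=min((q for q in (T,T2) if robot.ik(p,q) is not None),key=lambda q:abs(robot.ik(p,q)[6]))
print(R1)
robot.move_ptp(p,R1)
robot.grip(.05)
print(robot.movel([p[0],p[1],.209],v=.12,contact_N=8), robot.observe()["ee_pos"],robot.observe()["contact_force"])
robot.grip(0.0,60)
o=robot.observe(); print(o["time_s"],o["grip_width"],o["contact_force"])
robot.movel([p[0],p[1],.23],v=.06)
im=robot.read_camera("side"); im2=robot.read_camera("top")
cv2.imwrite("pics/lift.png",np.hstack([im[230:370,230:400],im2[150:290,180:350]]).repeat(2,0).repeat(2,1))
o=robot.observe(); print(o["time_s"],o["grip_width"],o["contact_force"])
E
```

```text
[ 0.154   0.7229 -1.0937  1.5234  0.6561  1.2996 -2.939 ]
[ 0.0561  0.6279 -0.8858  1.5269  0.5041  1.2284  0.3114]
[[ 0.     -0.9388  0.3444]
 [ 0.      0.3444  0.9388]
 [-1.      0.      0.    ]]
False [0.5208 0.2788 0.2098] [-0.6655 -1.1862 -0.0247]
6.1417 0.011808817760316972 [ 0.0091 -0.3579  5.8523]
6.7417 0.012164797702505989 [ 0.3279 -0.1597 -2.6722]
```

View pics/lift.png

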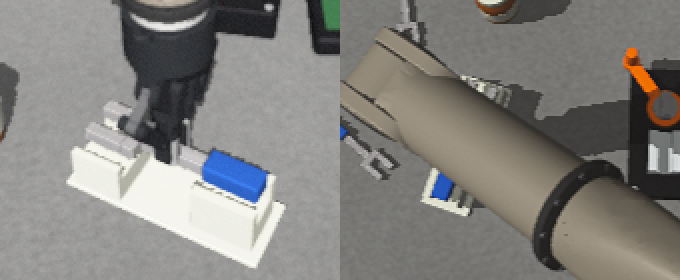

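The side view shows the key gripped on its bar and clear of the rack, level. The measured lift force matches 0.25 kg. Next I carry it to the pad.

```bash
python3 - <<'E'
from h import *
np.set_printoptions(precision=4,suppress=True)
o=robot.observe(); p=o["ee_pos"]; T2=tool(2.90-np.pi/2)
robot.movel([p[0],p[1],.36],v=.2)
c=np.array([.5115,-.2887])
print(robot.ik([*c,.36],T2))
robot.movel([*c,.36],T2,v=.3)
robot.movel([*c,.195],v=.2); f0=robot.observe()["contact_force"]
print(robot.movel([*c,.172],v=.03,contact_N=4)); o=robot.observe(); print(o["ee_pos"],o["contact_force"]-f0,o["time_s"])
robot.grip(.05); robot.wait(.3)
p=o["ee_pos"]; robot.movel([p[0],p[1],.30],v=.2)
# park aside behind the pad to see it
robot.movel([.40,-.45,.36],v=.3)
im=robot.read_camera("top"); s=robot.read_camera("side"); cv2.imwrite("pics/top_pad.png",im); cv2.imwrite("pics/side_pad.png",s)
for c_,i in (("top",im),("side",s)):
    for m,st,ce in comps(mask_hsv(i,(105,130,60),(125,255,255))): print(c_,st,ce,*rect(c_,m,.023))
print(robot.observe()["time_s"])
cv2.imwrite("pics/pad.png",np.hstack([im[160:290,380:520],s[130:260,280:420]]).repeat(2.,0).repeat(2,1) if 0 else np.hstack([im[160:290,380:520],s[130:260,280:420]]).repeat(2,0).repeat(2,1))
E
```

```text
[ 1.0707  0.5687 -0.9064  1.4524  0.4508  1.3386  1.467 ]
True
[ 0.5117 -0.2888  0.1811] [-0.8925  0.1641  6.9455] 11.0917
top [208 134   7  13  68] [210.6324 140.2647] [0.7626 0.3827] 0.12931520002676766 [0.0375 0.0168]
top [171 208  13  12  76] [177.1184 213.5   ] [0.542  0.4697] 0.8711121202032954 [0.0388 0.0169]
top [431 235  12  19 170] [436.0529 244.1824] [ 0.4507 -0.2721] 2.901089130573164 [0.0531 0.0256]
side [369  82  39  23 331] [386.3021  95.7583] [ 0.424  -0.9368] 2.1113633855327576 [0.277  0.1326]
side [362 170  18  10 139] [370.6043 174.3885] [ 0.4511 -0.2614] 2.585133832955353 [0.0527 0.0437]
side [155 350  24  12 256] [166.7422 355.4727] [0.7594 0.3936] 0.05747354916920244 [0.0376 0.0227]
13.525
```

View pics/pad.png

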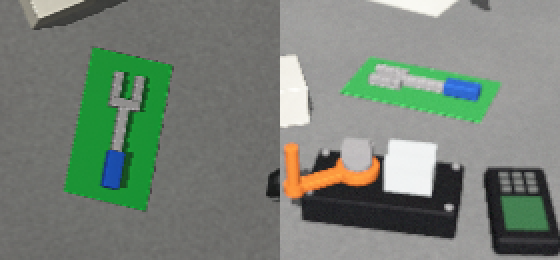

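The key lies flat on the pad and is let go. The top view has its grip at px (436,244), which is world (0.451,-0.272), yaw 2.90. I'll regrip it by the blue grip and hover over the pedestal.

```bash
python3 - <<'E'
from h import *
np.set_printoptions(precision=4,suppress=True)
T=tool(2.90-np.pi/2); g=np.array([.4526,-.2735])
robot.movel([*g,.30],T,v=.3)
robot.grip(.05)
print(robot.movel([*g,.181],v=.15,contact_N=6)); print(robot.observe()["ee_pos"])
robot.grip(0,100); o=robot.observe(); print(o["grip_width"],o["contact_force"])
robot.movel([*g,.33],v=.2)
R=tool(np.pi-.005-np.pi/2); h=np.array([.440,-.0029])
robot.movel([*h,.33],R,v=.25)
robot.movel([*h,.281],v=.1)
o=robot.observe(); print(o["ee_pos"],o["orientation"],o["contact_force"],o["time_s"],o["joint_pos"])
im=robot.read_camera("top"); s=robot.read_camera("side"); cv2.imwrite("pics/top_h.png",im); cv2.imwrite("pics/side_h.png",s)
a=im[165:265,290:390]; b=s[160:260,270:400]
cv2.imwrite("pics/hover.png",np.hstack([a,b]).repeat(3,0).repeat(3,1))
E
```

```text
False
[ 0.4532 -0.2736  0.1818]
0.021452820109522267 [-1.5962  0.3586  6.2465]
[ 0.4403 -0.003   0.2812] [[ 0.0005 -1.      0.0054]
 [ 0.0004  0.0054  1.    ]
 [-1.     -0.0005  0.0004]] [ 0.3189 -0.7438 -1.1187] 18.6083 [ 0.8348  0.3921 -1.0656  1.947   0.3995  1.0333  1.156 ]
```

View pics/hover.png

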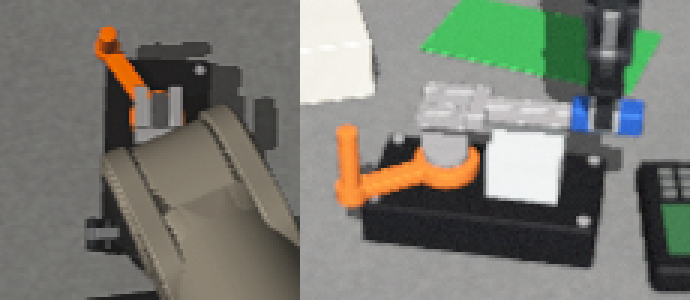

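The key hovers level. In the top crop the jaw is at about px (343,200), straddling the spindle. I'll measure its offset from the spindle with profiles.

```bash
python3 - <<'E'
from h import *
np.set_printoptions(precision=2,suppress=True,linewidth=220)
t0=cv2.imread("pics/top0.png"); t=cv2.imread("pics/top_h.png")
print("cols",np.arange(331,356))
for r in range(193,212,2): print("jaw",r,t[r,331:356].max(1))
for r in range(195,211,2): print("spi",r,t0[r,331:356].max(1))
for r in (218,224,230): print("rest",r,t0[r,331:356].max(1))
print("jaw col 337",t[188:215,337].max(1)," 349",t[188:215,349].max(1))
for x,y,z,n in ((.562,-.0036,.117,"jaw FK"),(.562,-.0035,.086,"tongue"),(.562,-.0035,.092,"ttop"),(.562,-.0035,.066,"collar"),(.498,-.0035,.084,"rest")): print(n,proj("top",[x,y,z]),proj("side",[x,y,z]), proj("top",[x,y+.01,z])-proj("top",[x,y,z]),proj("top",[x+.01,y,z])-proj("top",[x,y,z]))
a=cv2.resize(t[185:215,325:360],None,fx=10,fy=10,interpolation=cv2.INTER_CUBIC);b=cv2.resize(t0[185:215,325:360],None,fx=10,fy=10,interpolation=cv2.INTER_CUBIC)
cv2.imwrite("pics/cmp.png",np.hstack([b,a]))
E
```

```text
cols [331 332 333 334 335 336 337 338 339 340 341 342 343 344 345 346 347 348 349 350 351 352 353 354 355]
jaw 193 [206 240 236 221 180 170 174 131  33  25  29  29  30  32  31  43  51  50  52  44  32  33  34  35  33]
jaw 195 [ 62 202 249 218 157 147 146 160 169 135 138 198 190 126  80 108 151 148 150 113  30  34  34  34  34]
jaw 197 [ 33  33 153 202 160 146 144 160 177 140  76  77  77  76  84 124 151 148 150 112  27  29  30  30  30]
jaw 199 [ 33  31  29  71 129 146 145 148 138 103  77  79  79  76  77 118 150 145 150 113  27  28  30  29  31]
jaw 201 [ 33  33 141 192 159 145 144 149 139 100  72  79  80  77  75 116 149 145 148 115  39  28  29  31  29]
jaw 203 [ 33  34 190 228 156 146 144 150 140 105  80  79  79  78  73 119 155 144 147 130  78  36  30  29  32]
jaw 205 [ 33  34 189 228 156 146 145 150 143 103  78  79  79  78  70 131 167 145 146 137  87  23  33  61  83]
jaw 207 [ 34  32  60 120 126  93  94  98 111 112  92  84  79  84  92 100 103  85  71  79  82  86  92  94  98]
jaw 209 [ 35  33  31  75 131 149 148 147 147 148 150 151 153 134  96  82  85  89  94  97 102 102 105 108 109]
jaw
[... 1227 characters left out ...]
 30 147 209 204 206 179 120 108 110 107 103 161 191 187 204 203 209 158  17  25  27  28  27]
jaw col 337 [ 27  29  28 106 196 174 149 146 144 144 144 145 146 144 144 144 142 145 147  94 145 148 149 153 104  83  94]  349 [ 35  33  35  35  32  52 154 150 150 150 149 150 150 148 146 147 147 146 150  71  83  94 101 107 112 115 118]
jaw FK [[342.62 199.83]] [[318.33 192.46]] [[-3.74  0.02]] [[-0.05 -3.66]]
tongue [[342.04 201.97]] [[318.49 203.47]] [[-3.64  0.01]] [[-0.05 -3.57]]
ttop [[342.15 201.57]] [[318.46 201.37]] [[-3.66  0.01]] [[-0.05 -3.59]]
collar [[341.71 203.3 ]] [[318.6  210.33]] [[-3.58  0.01]] [[-0.05 -3.51]]
rest [[342.31 225.19]] [[345.53 206.52]] [[-3.67  0.01]] [[-0.05 -3.64]]
```

View pics/cmp.png

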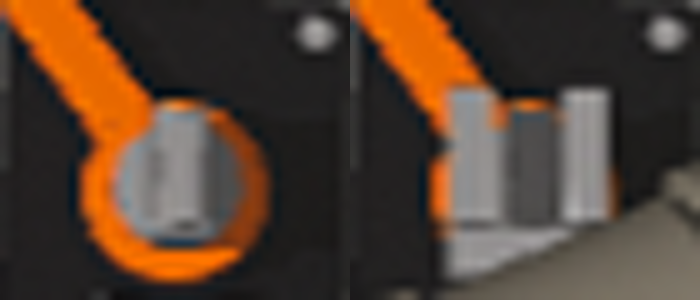

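The jaw is within about 0.5 mm laterally and about 1 mm short in x. Short is the safe side, because the web has only 1 mm of clearance. I'll shift another 1.5 mm towards the robot and descend under force guard.

```bash
python3 - <<'E'
from h import *
np.set_printoptions(precision=4,suppress=True)
p=np.array(robot.observe()["ee_pos"]); p[0]-=.0017; p[1]-=.0002
robot.movel(p,v=.03); f0=np.array(robot.observe()["contact_force"])
for z in (.268,.258,.250,.2435):
    hit=robot.movel([p[0],p[1],z],v=.03,contact_N=7); o=robot.observe(); print(hit,o["ee_pos"],o["contact_force"]-f0,o["torque"])
    if hit: break
print(o["time_s"])
s=robot.read_camera("side"); t=robot.read_camera("top")
cv2.imwrite("pics/seat.png",np.hstack([t[165:265,290:390],s[160:260,270:400]]).repeat(3,0).repeat(3,1))
E
```

```text
False [ 0.4388 -0.003   0.2679] [-0.595  -0.4342 -0.2939] [-0.0455  0.097   0.0464]
False [ 0.4389 -0.0033  0.2579] [ 1.3824 -1.6176 -0.9151] [-0.1303 -0.086  -0.1584]
False [ 0.4389 -0.0032  0.2499] [ 0.5989 -1.3168 -0.4198] [-0.2478 -0.1197 -0.1409]
True [ 0.4391 -0.003   0.2451] [-1.6348 -1.5937  8.2059] [-0.1066  0.0729 -0.1222]
20.7167
```

View pics/seat.png

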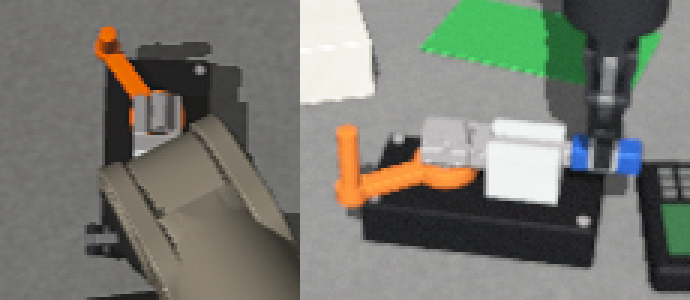

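The key is down, with contact at the predicted height, the jaw around the tongue and the bar between the cheeks. I'll release it, back off, check it and locate the pin.

```bash
python3 - <<'E'
from h import *
np.set_printoptions(precision=4,suppress=True)
p=np.array(robot.observe()["ee_pos"])
robot.grip(.06); robot.wait(.3)
robot.movel([p[0],p[1],.36],v=.2)
robot.movel([.46,.28,.36],v=.3)
s=robot.read_camera("side"); t=robot.read_camera("top"); cv2.imwrite("pics/s2.png",s); cv2.imwrite("pics/t2.png",t)
for c,i in (("top",t),("side",s)):
    for m,st,ce in comps(mask_hsv(i,(105,130,60),(125,255,255)),50): print(c,st,ce,*rect(c,m,.086))
    print(c,[(round(d["p"],2),np.round(unproj(c,d["centre"],.109)[0],4)) for d in robot.pinpoint(c,"lever_pin")[:3]])
print(robot.observe()["time_s"],robot.observe()["joint_pos"])
a=t[165:265,290:390]; b=s[160:260,270:400]
cv2.imwrite("pics/rel.png",np.hstack([a,b]).repeat(3,0).repeat(3,1))
E
```

```text
top [208 134   7  13  68] [210.6324 140.2647] [0.741  0.3655] 0.12931520002676722 [0.0356 0.016 ]
top [338 238   9  20 176] [342.0398 247.7045] [ 0.4367 -0.0019] 3.1127576090896083 [0.0529 0.0238]
top [(0.54, array([0.6279, 0.041 , 0.109 ]))]
side [388  87  20  18 224] [396.7277  97.2589] [ 0.3839 -0.7462] 1.67894593564817 [0.1532 0.0725]
side [367 205  17  14 199] [375.0151 211.5829] [0.4291 0.0089] 1.6069938092077072 [0.0465 0.0376]
side [155 350  24  12 256] [166.7422 355.4727] [0.7243 0.4302] 0.05747354916920244 [0.0336 0.0203]
side [(0.64, array([0.6298, 0.0356, 0.109 ]))]
23.6 [ 0.1485  0.511  -1.0383  1.5889  0.4523  1.3063  0.6055]
```

View pics/rel.png

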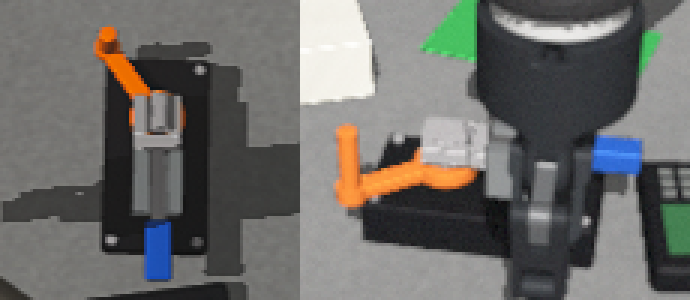

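The key is seated and let go: blue grip at px (342,248), in line with the slot, jaw on the tongue. Pin angle is about 0.6 rad. I'll cage the pin between the fingers and follow the arc clockwise.

```bash
cat >> h.py <<'E'
S=np.array([.5625,-.0037]); RAD=.082
def arc(a,z=.241,off=0): return np.array([*(S+RAD*np.array([np.cos(a),np.sin(a)])),z])
E
python3 - <<'E'
from h import *
np.set_printoptions(precision=3,suppress=True)
for k in (np.pi/2,-np.pi/2):
    print(k)
    for a in (.6,0,-.5,-1.05):
        for z in (.241,.33): print(a,robot.ik(arc(a,z),tool(a+k)))
t=cv2.imread("pics/t2.png"); s=cv2.imread("pics/s2.png")
for c,i,w in (("top",t,(slice(170,185),slice(318,334))),("side",s,(slice(198,207),slice(280,292)))):
    m=np.zeros(i.shape[:2],np.uint8); m[w]=mask_hsv(i,(5,180,120),(18,255,255))[w]
    v,u=np.nonzero(m); print(c,u.min(),u.max(),v.min(),v.max(),u[v<v.min()+4].mean())
for a in (.5,.6,.7): print(a,proj("top",arc(a,.109)),proj("side",arc(a,.109)),proj("top",arc(a,.06)))
E
```

```text
1.5707963267948966
0.6 [ 0.494  0.838 -1.013  1.46   0.728  1.248  1.569]
0.6 [ 0.507  0.762 -1.076  1.356  0.664  1.404  1.619]
0 [ 0.493  0.8   -0.879  1.421  0.63   1.215  1.116]
0 [ 0.506  0.727 -0.935  1.316  0.576  1.376  1.16 ]
-0.5 [ 0.522  0.751 -0.793  1.451  0.556  1.173  0.718]
-0.5 [ 0.542  0.679 -0.854  1.346  0.508  1.34   0.758]
-1.05 [ 0.569  0.678 -0.731  1.54   0.485  1.112  0.251]
-1.05 [ 0.604  0.604 -0.802  1.436  0.439  1.287  0.289]
-1.5707963267948966
0.6 [ 0.129  0.631 -0.345  1.476  0.228  1.074 -1.234]
0.6 [ 0.151  0.555 -0.384  1.372  0.209  1.255 -1.217]
0 [ 0.118  0.639 -0.217  1.438  0.146  1.08  -1.697]
0 [ 0.14   0.566 -0.257  1.333  0.144  1.261 -1.693]
-0.5 [-0.519  0.785  0.936  1.498 -0.658  1.196 -1.548]
-0.5 [-0.586  0.764  1.123  1.397 -0.685  1.4   -1.535]
-1.05 [-0.578  0.828  1.122  1.589 -0.78   1.233 -1.929]
-1.05 [-0.576  0.705  1.124  1.486 -0.641  1.355 -2.028]
top 322 331 174 184 325.63157894736844
side 283 288 203 206 285.27272727272725
0.5 [[327.746 174.35 ]] [[283.983 202.235]] [[327.505 178.643]]
0.6 [[325.191 175.888]] [[285.096 204.154]] [[325.053 180.122]]
0.7 [[322.804 177.669]] [[286.569 206.008]] [[322.761 181.835]]
```

```bash
cat > push.py <<'E'
from h import *
import sys
np.set_printoptions(precision=3,suppress=True)
def push(a0,a1,step=.1,lim=12,over=0):
    "follow arc clockwise until tangential force passes lim"
    for a in np.arange(a0,a1-1e-6,-step):
        hit=robot.movel(arc(a),tool(a+np.pi/2),v=.06,contact_N=10); o=robot.observe()
        d=np.array(o["ee_pos"][:2])-S; ang=np.arctan2(d[1],d[0]); tg=np.array([-np.sin(ang),np.cos(ang),0]); ft=np.array(o["contact_force"])@tg
        print(round(a,2),hit,round(ang,3),"ft %.1f"%ft,np.array(o["contact_force"]),round(o["time_s"],1))
        if abs(ft)>lim: break
    return ang
E
python3 - <<'E'
from push import *
a=.6
robot.move_ptp(arc(a,.33),tool(a+np.pi/2)); robot.grip(.034)
print(robot.movel(arc(a,.241),v=.08,contact_N=5),robot.observe()["ee_pos"],robot.observe()["grip_width"],robot.observe()["contact_force"])
push(.55,.25)
s=robot.read_camera("side"); t=robot.read_camera("top")
cv2.imwrite("pics/cage.png",np.hstack([t[150:250,290:390],s[150:250,250:380]]).repeat(3,0).repeat(3,1))
E
```

```text
False [0.63  0.043 0.242] 0.03386412340338306 [ 0.721 -0.335 -0.246]
0.55 False 0.546 ft 1.5 [-0.411  1.478 -0.561] 26.6
0.45 False 0.449 ft 0.7 [0.361 0.91  0.018] 26.9
0.35 False 0.353 ft -0.3 [ 0.573 -0.075 -0.275] 27.2
0.25 False 0.263 ft 3.0 [-0.361  2.981  0.037] 27.5
```

View pics/cage.png

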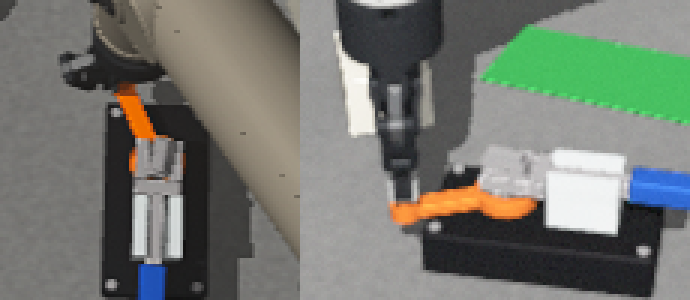

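The pin is between the fingers and the lever is starting to move, with the key still in place. That was my last picture, so the remaining checks are numeric.

```bash
python3 - <<'E'
from push import *
push(.15,-1.35)
print(robot.observe()["torque"])
E
```

```text
0.15 False 0.153 ft 3.9 [ 0.414  3.971 -0.633] 27.8
0.05 False 0.049 ft 3.5 [ 0.415  3.551 -1.405] 28.1
-0.05 False -0.052 ft 2.6 [ 1.999  2.485 -1.419] 28.4
-0.15 False -0.152 ft 2.2 [ 1.947  1.893 -0.635] 28.7
-0.25 False -0.252 ft 2.5 [ 2.193  2.055 -0.547] 29.0
-0.35 False -0.352 ft 3.0 [3.101 2.094 0.264] 29.3
-0.45 False -0.452 ft 2.9 [3.396 1.593 0.683] 29.5
-0.55 False -0.551 ft 2.1 [1.891 1.332 2.037] 29.8
-0.65 False -0.651 ft 2.6 [2.696 1.159 1.298] 30.1
-0.75 False -0.752 ft 2.4 [2.059 1.307 1.368] 30.4
-0.85 False -0.852 ft 2.9 [3.23  0.781 2.182] 30.7
-0.95 False -0.952 ft 2.4 [2.522 0.614 1.543] 31.0
-1.05 False -1.053 ft 2.2 [2.159 0.713 1.906] 31.2
-1.15 False -1.146 ft 3.9 [ 4.012  0.668 -0.613] 31.5
-1.25 True -1.184 ft 6.8 [ 6.622  1.698 -3.215] 31.7
-1.35 True -1.2 ft 6.6 [ 6.208  2.138 -3.248] 31.9
[ 0.292 -1.118 -0.017]
```

Contact stop reached. I'll back off so the pin is free, lift out and measure.

```bash
python3 - <<'E'
from push import *
o=robot.observe(); d=np.array(o["ee_pos"][:2])-S; a=np.arctan2(d[1],d[0])+.1
robot.movel(arc(a),tool(a+np.pi/2),v=.05); print(robot.observe()["contact_force"])
robot.movel(arc(a,.36),v=.2)
robot.movel([.45,-.30,.38],tool(np.pi/2),v=.3)
s=robot.read_camera("side"); t=robot.read_camera("top"); cv2.imwrite("pics/s3.png",s); cv2.imwrite("pics/t3.png",t)
for c,i in (("top",t),("side",s)):
    for m,st,ce in comps(mask_hsv(i,(105,130,60),(125,255,255)),50): print(c,"blue",st,ce,*rect(c,m,.086))
    for m,st,ce in comps(mask_hsv(i,(5,180,120),(18,255,255))): print(c,"orange",st,ce)
    print(c,[(round(d["p"],2),np.round(d["centre"],1),np.round(unproj(c,d["centre"],.109)[0],4)) for d in robot.pinpoint(c,"lever_pin")[:3]])
for a in (-.8,-.9,-1.,-1.1,-1.2): print(a,proj("top",arc(a,.109))[0],proj("top",arc(a,.06))[0],proj("side",arc(a,.109))[0],proj("side",arc(a,.06))[0])
print(robot.observe()["time_s"])
T0=cv2.imread("pics/t2.png")
print(np.arange(331,356))
for r in range(195,212,3): print(r,"before",T0[r,331:356].max(1)); print(r,"after ",t[r,331:356].max(1))
m=mask_hsv(t,(5,180,120),(18,255,255))
for r in range(180,240,1):
    u=np.nonzero(m[r,320:385])[0]
    if len(u): print(r,''.join('#' if x else '.' for x in m[r,328:385]))
E
```

```text
[ 0.382 -0.056 -0.796]
top blue [208 134   7  13  68] [210.632 140.265] [0.741 0.365] 0.12931520002676722 [0.036 0.016]
top blue [171 208  13  12  76] [177.118 213.5  ] [0.532 0.448] 0.8711121202032956 [0.037 0.016]
top blue [336 238  10  20 179] [339.989 247.268] [0.438 0.004] 3.0883108255876315 [0.054 0.024]
top orange [350 182  22  20 155] [361.032 191.716]
top [(0.78, array([369.6, 189. ]), array([ 0.593, -0.077,  0.109]))]
side blue [381  86  27  19 297] [393.613  97.704] [ 0.395 -0.74 ] 1.4980868355937533 [0.154 0.095]
side blue [359 206  25  14 280] [371.254 212.714] [0.437 0.014] 2.9945363262706355 [0.053 0.046]
side blue [155 350  24  12 256] [166.742 355.473] [0.724 0.43 ] 0.05747354916920244 [0.034 0.02 ]
side orange [303 177   9  30 158] [306.595 191.07 ]
side orange [308 211  21  12 127] [317.299 218.283]
side orange [199 276  28  17 254] [212.791 285.02 ]
side orange [207 302  20   6  32] [216.906 305.25 ]
side [(0.85, array([307.1, 176.5]), array([ 0.604, -0.083,  0.109]))]
-0.8 [363.882 179.489] [362.192 183.587] [299.308 180.207] [300.093 196.675]
-0.9 [365.925 181.6
[... 2617 characters left out ...]
..................
196 ............#.........###########........................
197 .......................#########.........................
198 ........................#####............................
199 .......................#####.............................
200 ......#.................##...............................
201 ......#................##................................
202 .....##..................................................
203 .....##..................................................
204 .....##..................................................
205 .....##..................................................
206 .....##..................................................
```

The figures agree that the job is done:
- **Locknut:** the pin swept from 0.60 to about -1.07 rad against a firm stop, which puts the locknut at its limit.
- **Spindle:** the key has yawed about 0.05 rad. With the jaw play of 0.11 rad, that bounds the spindle at about -0.17.
- **Grip:** it sits about 7.5 mm off the slot line.

The arm is parked clear, so I'll hand in.

```bash
python3 - <<'E'
from h import *
a=cv2.imread("pics/top0.png").astype(int); b=cv2.imread("pics/t3.png").astype(int)
for n,(x0,x1,y0,y1) in dict(jar=(240,275,130,165),carton=(385,435,130,175),meter=(315,375,258,295)).items(): print(n,np.abs(a-b)[y0:y1,x0:x1].max(2).mean())
print(robot.observe()["ee_pos"],robot.observe()["contact_force"]); robot.sign_off()
E
```

```text
jar 2.286530612244898
carton 2.3764444444444446
meter 1.8806306306306306
[ 0.45048781 -0.29902832  0.37998586] [-0.35274651  0.82122264 -0.10618721]
the job is handed in; nothing more can be done
```

I finished the sequence and handed it in at about 35 s of the 72 s allowed. `sign_off` reports no verdict, so whether it passed is not confirmed.

**What I did:** I lifted the key from the rack by its bar and laid it flat on the pad. After letting go, I took it again by the blue grip, seated it on the spindle with the bar in the rest, and released it. Then I swung the locknut lever clockwise, with its pin caged between the fingers, until it met a firm stop, and parked the arm clear.

**Last checks:**
- **Locknut:** the pin ended at about -1.05 to -1.1 rad, which puts the locknut at its 1.7 stop once the spindle play is allowed for. I worked this out from the camera and the sensed stop; it is not a direct reading.
- **Spindle:** it was dragged to roughly -0.17 rad. I get -0.17 from the key's geometry and -0.17 to -0.2 from the image edges, against a limit of 0.25. This is the tightest margin.
- **Key:** still seated, with its grip about 7.5 mm off the slot line (limit 15 mm) and its jaw within about 2 mm of the axis. I did not measure its height and tilt again after tightening.
- **Jar, carton and meter:** unchanged between the first and last top pictures.

**What disagreed:**
- The two cameras differed by up to several millimetres on some points, and the pedestal outline fit was skewed by the lever hiding a corner. I relied on the fit of the rest and a hover check over the spindle instead.
- The sensed push force was about 2 to 4 N, lower than the stated 4 to 5 N.

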